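Pry open a sample chamber and weigh its vial

ROBOT

A 7-joint arm with a two-finger parallel gripper is mounted at the origin on the work surface. World frame = base frame: x ahead of the robot, y to its left, z up, the work surface at z = 0. Lengths are in mm, angles in rad, forces in N, time in s.
With the tool pointing down it reaches from about 400 to 900 mm from the base axis. Payload 5.6 kg.
Tool frame: the origin (TCP) lies on the centre line of the jaws, within the pads' length; the fingertips stand 11 mm ahead of it and the grasp point (between the pads) lies 8 mm behind it; z points along the fingers, y is the line along which they close (so a half turn about z gives the same grasp; the last joint's range is limited). The gripper opens to 92 mm and grips with 3 to 60 N. Pads are 20 mm wide; open, the fingers measure 128 mm over their backs; the gripper's body (75 mm by 189 mm) begins 69 mm behind the grasp point.
Start: joints at [-1.232, 0.468, -0.012, 1.603, 0.006, 1.071, -0.056], TCP at [242.225, 603.188, 225.592] pointing down, gripper open.
Joint ranges: [-2.53, 2.53], [-0.31, 2.02], [-1.57, 1.55], [0.28, 2.44], [-1.29, 4.43], [0.15, 1.84], [-2.92, 2.92]. Speed limits (rad/s): [2.57, 2.57, 3.14, 3.14, 3.14, 3.14, 3.14].

INTERFACE

Orientations are given as a unit quaternion [w, x, y, z].
In Python, from cell import env gives the robot as it stands.
- The arm moves only by the tool send_path, called after ">>>" as name([rows], argument=value, ...), one row to a line, values as JSON. Schema: {"type":"object","properties":{"offsets":{"type":"array","items":{"type":"array","items":{"type":"number"},"minItems":6,"maxItems":6},"minItems":1,"maxItems":8},"finger_gap":{"type":"number"},"only":{"type":"string"},"quiet":{"type":"boolean"},"lines":{"type":"string"}},"required":["offsets"],"additionalProperties":false}. offsets is a list of rows, 1 to 8 of them, each of 6 numbers: dx, dy, dz in mm, then a rotation vector rx, ry, rz in rad; each row shifts and turns the commanded pose from where the row before left it, along the tool's axes as they then stand; what a row does not reach is not made up. A row lasts 1/10 s, in which the tool goes at most 50 mm and 0.15 rad, less where a joint would pass 70% of its speed; a pose out of reach is approached as far as the arm can. finger_gap is the finger opening in mm, set as the call begins (left out keeps the last). The fingers move at their own pace and stop on an object; the grip force is fixed at half the most. Time passes only in rows, so rows that do not move let the fingers close. The tool returns the time, the measured TCP pose, the force, the opening and the grip force at its end. only (a regular expression) keeps the lines of the reply that match it, lines (a string "A,B") keeps lines A to B, and quiet returns only ok. Input that does not fit is refused with a message, and nothing moves.
- env.observe(): the state, without advancing time (a new reading comes with each control period).
- env.capture(name): name is "side" or "top"; returns the picture (384x512x3 uint8, red, green, blue); there is no depth.
- env.camera_model(name): a dict with "mtx" (3x3 intrinsics, pixels), "rvec" (rotation vector, rad) and "tvec" (3), from world to camera coordinates, as OpenCV has them. Camera axes: x right, y down, z forward; pixel columns grow to the right and rows downward; lengths in mm; the calibration is good to about 2 mm. A picture is of the moment at which its call begins. camera_model takes no time and is no camera call.
- env.close_job(): hands the job in; it is judged then, once.
The state is a dict: "time_s": time; "joint_pos": joint angles; "joint_velocities": joint speeds; "effort": joint torques, N m; "eef_pos": TCP position; "ee_rot": TCP orientation; "wrist_force": force on the tool from outside, world axes, zero at the start; "ft_torque": the same for the moment, N m; "grip_width": finger opening in mm; "grasp_force": force on a finger pad.
Only numpy, scipy, OpenCV 4.12 (cv2) and the standard library are available. Lean on these libraries where they do the work, as an engineer would, in place of code of your own. Each camera call takes 0.05 s, during which the arm holds its last target. There are 200 camera calls.

TASK

Take the flat-blade pry tool, push its blade under the snap-fit cover at the notch of the sample chamber and lever that edge up until both snaps let go, keeping your fingers off the cover while you do it. Then lay the tool back on the rubber mat, lift the loosened cover off and lay it flat, rib up, beside the tool on the mat, reach down through the round port to lift the capped vial off its pedestal, and stand it upright on the balance pan. Drop nothing, keep the vial upright, and leave the other things on the bench where they are.

Things in the scene. Friction and masses are not known exactly. Their poses are not given: they have to be found in the camera images.
- chamber: Sample chamber, fixed: a white box 170 x 170 mm with a dark flat deck 110 mm above the bench. Origin: centre of its underside; x points from the notch side to the far side, z up. Round port in the deck's middle. Around it a square frame: seats 8 mm high carry the cover, lips 11 mm high and 5 mm thick surround it with 2 mm play
- notch (a point): centre of the notch's opening, at the cover's edge: (-62, 0, 114) mm in the chamber's frame. The notch is a gap in the frame's -x side, 36 mm wide and 8 mm high, between the deck and the cover's underside. In front of it the deck is bare for 23 mm to the chamber's front face at x = -85 mm, whose top edge can serve as fulcrum
- port (a point): centre of the round port, 96 mm across, in the 12 mm thick deck plate, level with the deck (110 mm above the bench)
- pedestal (a point): centre of the top of the round pedestal inside the chamber, on the port's axis: 34 mm in diameter, 56 mm above the bench
- snap_left (a joint): m pushed outwards, 0 at rest: left of two sprung steel snap beads, at x = -40 mm, y = +-68 mm of the chamber in towers 28 mm high on the deck. They overhang the cover's side edges by about 2 mm. About 6 to 8 N up at the notch lifts the edge; 9 to 12 mm up it jumps past the beads, which push it on and hold it about 17 mm above its seat
- snap_right (a joint): the same for the right bead (-y)
- cover: Snap-fit cover, loose but held by the snaps at the start: a grey square plate 124 x 124 x 4 mm, 0.12 kg, with a rib on top in its middle, 56 mm long along x, 12 mm wide along y, 20 mm high (to 24 mm over the underside). Origin: centre of the underside; axes as the chamber's while it is on, z up
- cover_edge (a point): middle of the underside of the cover's edge at the notch: (-62, 0, 0) mm in the cover's frame
- prytool: Flat-blade pry tool, 0.09 kg, lying on the mat: black handle 90 mm long (x from -45 to 45 mm), 18 mm wide (y), 20 mm high (z), and a straight flat steel blade 75 mm long (x from 45 to 120 mm), 16 mm wide, 3 mm thick, at the handle's mid-height (10 mm above its underside). Origin: centre of the handle's underside; x points along the tool to the blade tip, z up as it lies
- blade_tip (a point): end of the blade: (120, 0, 10) mm in the tool's frame
- vial: Capped glass vial on the pedestal in the chamber, under the cover: 22 mm in diameter, 52 mm high, the top 15 mm its black cap (21 mm in diameter). 0.03 kg. Origin: centre of its underside, z up. Its cap's top is at the start 2 mm below the deck
- mat: Grey rubber mat fixed to the bench, 220 (x) x 260 (y) x 3 mm. The tool lies on it near the edge at +y, along x. Origin: centre of its underside
- balance: White bench balance, fixed, 200 (x) x 170 (y) mm, body 45 mm high. Origin: centre of its underside
- pan (a point): centre of the top of the balance's round steel pan, 110 mm in diameter, 55 mm above the bench
- mouse: Bystander: computer mouse, 100 x 58 x 30 mm, origin at its underside
- vial_a: Bystander: capped vial like the one in the chamber, standing on the bench; origin at its underside
- vial_b: Bystander: as vial_a
- vial_c: Bystander: as vial_a
- cuvette_box: Bystander: small carton 70 x 50 x 45 mm, origin at its underside
- jar: Bystander: closed jar, 52 mm in diameter, 75 mm high, origin at its underside

How it is judged (in metres and radians):
On the way, in this order (a step that is already met when the one before it is completed fails the run):
1. the blade, in the notch, lifts the cover's edge 4 mm off its seat, the fingers not touching the cover (z of cover_edge in the frame of chamber above 0.122 m and contact force between prytool and cover above 0.2 N and contact force between the fingers and cover below 0.1 N and distance between blade_tip and notch below 0.04 m).
2. the cover's edge is past the snaps (10 mm above its seat), the blade still near the notch (50 mm), the fingers not touching the cover (z of cover_edge in the frame of chamber above 0.128 m and contact force between the fingers and cover below 0.1 N and distance between blade_tip and notch below 0.05 m).
3. the tool is laid back on the mat and let go (x of prytool in the frame of mat between -0.11 and 0.11 m and y of prytool in the frame of mat between -0.13 and 0.13 m and z of prytool in the frame of mat below 0.016 m and contact force between the fingers and prytool below 0.1 N), for 0.1 s.
4. the cover lies flat on the mat, let go (x of cover in the frame of mat between -0.09 and 0.09 m and y of cover in the frame of mat between -0.11 and 0.11 m and z of cover in the frame of mat below 0.009 m and angle between cover's own z axis and vertical below 0.08 rad and contact force between the fingers and cover below 0.1 N), for 0.1 s.
5. the vial has been lifted out through the port (height (world z) of vial above 0.115 m).
At the end, for the whole second after the job is handed in: Vial upright on the pan, within 40 mm of its centre; cover flat (0.08 rad), rib up, on the mat, its centre within 90 mm (x) and 110 mm (y) of the mat's centre; tool on the mat, the middle of its handle over it; all released and at rest (all of step 3 and all of step 4 and z of cover in the frame of mat above -0.002 m and horizontal distance between vial and pan below 0.04 m and z of vial in the frame of pan between -0.004 and 0.006 m and angle between vial's own z axis and vertical below 0.15 rad and linear speed of each of vial, cover, prytool below 0.02 m/s and contact force between the fingers and vial below 0.1 N); the robot touches nothing.
It fails at once if one of the other loose things on the bench is pushed more than 30 mm from its place (distance of any of mouse, vial_a, vial_b, vial_c, cuvette_box, jar from where it was at the start of the episode above 0.03 m).
It fails at once if the vial is tipped by more than 45 degrees (angle between vial's own z axis and vertical above 0.785 rad).
It fails at once if the vial is dropped (moves faster than 0.6 m/s out of the fingers) (linear speed of vial above 0.6 m/s and contact force between the fingers and vial below 0.1 N).
It fails at once if the cover or the tool is dropped (moves faster than 1 m/s out of the fingers) ((linear speed of cover above 1 m/s and contact force between the fingers and cover below 0.1 N) or (linear speed of prytool above 1 m/s and contact force between the fingers and prytool below 0.1 N)).
It also fails if it takes over 72 s, if anything falls off the work surface, if the arm or the gripper's body presses on something with over 40 N, if the wrist force passes 120 N, or if a joint passes its speed limit or range.

## Working session

There is one attempt and no reset: what is moved stays moved. The work goes in short steps, Python scripts to look and compute and a tool call to move; the robot and the scene stay as the last step left them, time stands still between calls to the robot, and variables do not carry over. Pictures are saved under pics/ and viewed, at most 10 in all, crops included, and the job is handed in when it is done.

```bash
ls; mkdir -p pics
```

Create h.py:
```python
import numpy as np, cv2
from cell import env
from scipy.spatial.transform import Rotation as R
def cam(n):
    m=env.camera_model(n); K=np.array(m["mtx"],float); r=np.array(m["rvec"],float).ravel(); t=np.array(m["tvec"],float).ravel(); return K,r,t
def px2w(n,u,v,z):
    K,r,t=cam(n); M=cv2.Rodrigues(r)[0]; d=M.T@np.linalg.inv(K)@[u,v,1]; c=-M.T@t; return c+d*(z-c[2])/d[2]
def w2px(n,p):
    K,r,t=cam(n); return cv2.projectPoints(np.array(p,float).reshape(-1,1,3),r,t,K,None)[0].reshape(-1,2)
def snap(n,f,box=None,s=1):
    im=env.capture(n)[:,:,::-1]
    if box: im=im[box[1]:box[3],box[0]:box[2]]
    im=cv2.resize(np.ascontiguousarray(im),None,fx=s,fy=s,interpolation=cv2.INTER_CUBIC); cv2.imwrite("pics/"+f,im)
def st():
    o=env.observe(); q=o["ee_rot"]; M=R.from_quat([q[1],q[2],q[3],q[0]]).as_matrix(); return o,np.array(o["eef_pos"]),M
```

Run:
```python
from h import *
snap("top","t0.png",s=1.5); snap("side","s0.png",s=1.5)
o,p,M=st(); print(p,M.round(3),o["time_s"])
for n in("top","side"):
    K,r,t=cam(n); print(n,-cv2.Rodrigues(r)[0].T@t)
```

```text
cell.py
pics
[242.03546261 602.73690838 224.76378699] [[-0.928  0.373 -0.   ]
 [ 0.373  0.928 -0.001]
 [-0.    -0.002 -1.   ]] 0.1
top [ 442.72990789   39.22291896 1170.70139374]
side [550.84135896 923.74138038 671.33390218]
```

View pics/t0.png

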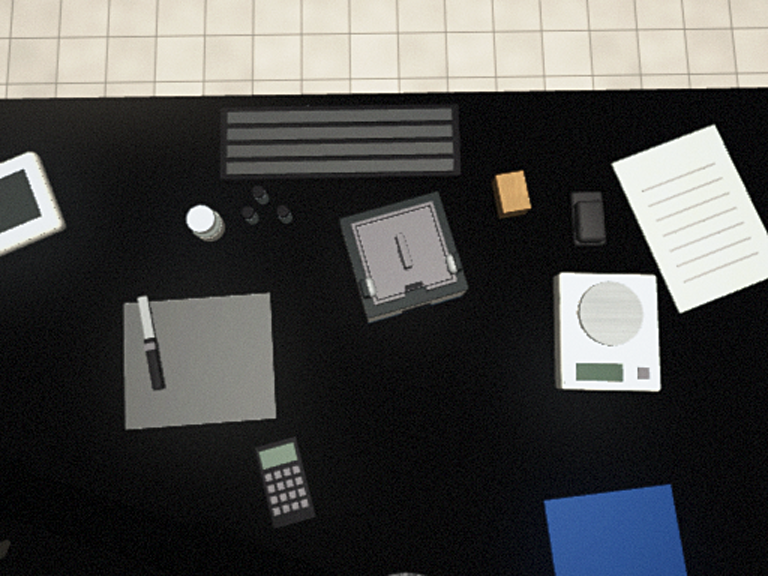

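View pics/s0.png

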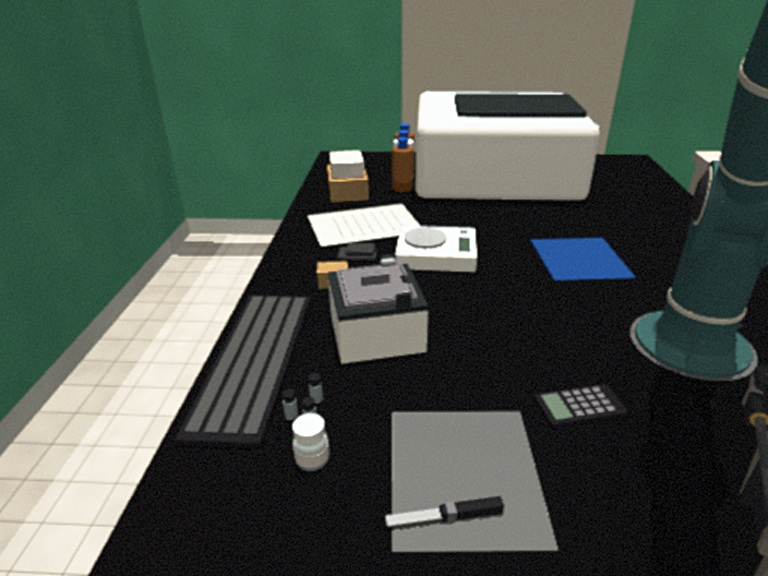

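The top view shows the chamber centred near (402,257), the mat near (200,360) with the tool at (150,345), and the balance pan at (611,313). These are pixels in the 1.5x picture. I'll enlarge the key areas next.

Run:
```python
from h import *
im=env.capture("top")[:,:,::-1]
im=np.clip(im.astype(float)*1.0,0,255); im=(255*(im/255)**0.6).astype(np.uint8)
f=lambda b,s:cv2.resize(np.ascontiguousarray(im[b[1]:b[3],b[0]:b[2]]),None,fx=s,fy=s,interpolation=cv2.INTER_CUBIC)
a=f((222,125,322,222),5); b=f((78,190,134,287),5)
cv2.imwrite("pics/c1.png",np.hstack([a,b]))
im=env.capture("side")[:,:,::-1]; im=(255*(im/255.)**0.6).astype(np.uint8)
a=f((212,170,292,244),5); b=f((254,320,350,360),4)
o=np.zeros((370,400+384,3),np.uint8); o[:,:400]=a; o[:160,400:]=b
cv2.imwrite("pics/c2.png",o)
```

```text
(no output)
```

View pics/c1.png

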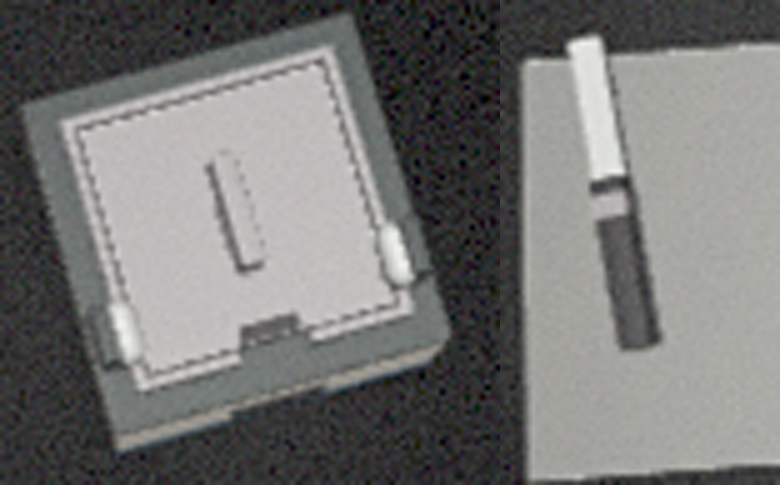

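View pics/c2.png

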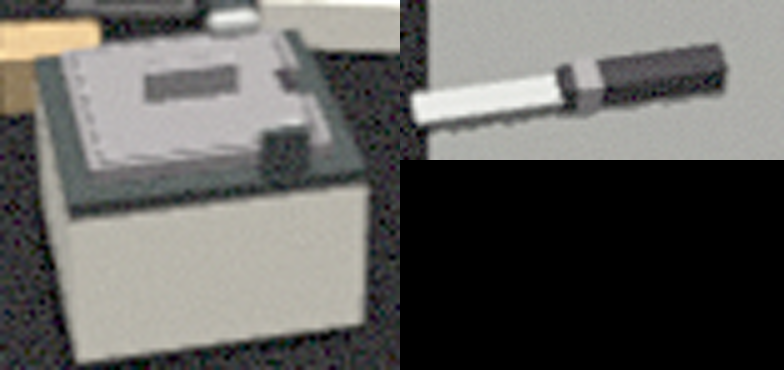

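Crops: in the top crop the frame corners are at (60,122), (330,48), (410,302) and (143,390), and the notch is near (270,328). The tool runs from its tip at (585,39) to the handle end at (641,346). I'll fit the poses now.

Create fit.py:
```python
from h import *
from scipy.optimize import least_squares
f=lambda pts,s,ox,oy,sx=0:[((x-sx+.5)/s-.5+ox,(y+.5)/s-.5+oy) for x,y in pts]
def fit(obs,x0):
    def res(q):
        c,s=np.cos(q[2]),np.sin(q[2]); e=[]
        for n,P,U in obs:
            P=np.array(P,float); W=np.c_[q[0]+c*P[:,0]-s*P[:,1],q[1]+s*P[:,0]+c*P[:,1],P[:,2]]
            e.append((w2px(n,W)-np.array(U)).ravel())
        return np.concatenate(e)
    r=least_squares(res,x0,loss="soft_l1"); print(r.x.round(3),"deg",np.degrees(r.x[2]).round(2)); print(r.fun.reshape(-1,2).round(1).tolist()); return r.x
```

Run:
```python
from fit import *
tc=px2w("top",268,171,110);print(tc)
ot=[("top",[(69,69,121),(69,-69,121),(-69,-69,121),(-69,69,121),(85,85,110),(85,-85,110),(-85,85,110)],
  f([(60,122),(330,48),(410,302),(143,390),(22,105),(350,13),(115,437)],5,222,125))]
os=[("side",[(85,85,110),(-85,85,110),(85,-85,110),(-85,-85,110),(85,85,0),(-85,85,0)],f([(72,212),(368,182),(38,62),(300,35),(78,360),(362,322)],5,212,170))]
x0=[tc[0],tc[1],.25]
fit(ot,x0);fit(os,x0);fit(ot+os,x0)
print("tool")
z=3
tt=[("top",[(120,8,14.5),(120,-8,14.5),(-45,9,23),(-45,-9,23)],f([(567,42),(602,36),(622,350),(660,342)],5,78,190,500))]
ts=[("side",[(120,8,14.5),(120,-8,14.5),(-45,-9,23),(-45,9,23)],f([(414,122),(412,95),(722,44),(727,68)],4,254,320,400))]
p=px2w("top",103,235,13);x0=[p[0],p[1],.1]
fit(tt,x0);fit(ts,x0);fit(tt+ts,x0)
m=np.array([(124,302),(270,293),(275,418),(125,429)])/1.5
for u in m: print("mat",px2w("top",*u,3).round(0))
print("pan",px2w("top",611/1.5,313/1.5,55).round(1), px2w("side",426/1.5,237/1.5,55).round(1))
for k,(u,v,z) in dict(jar=(205,217,75),va=(260,194,52),vb=(250,214,52),vc=(285,214,52),box=(513,190,45)).items(): print(k,px2w("top",u/1.5,v/1.5,z).round(0))
```

```text
[635.66168552  -3.89743157 110.        ]
[ 6.41592e+02 -5.50700e+00  2.67000e-01] deg 15.27
[[-0.0, -0.1], [-0.0, -0.7], [0.8, 1.8], [-0.7, 0.3], [-0.2, 0.1], [-0.1, -0.2], [0.4, -0.4]]
[6.38926e+02 1.40800e+00 2.56000e-01] deg 14.67
[[-0.9, -0.4], [0.2, -1.6], [-0.5, -0.5], [0.3, -0.6], [0.2, 1.5], [0.4, 1.5]]
[ 6.40701e+02 -4.89500e+00  2.63000e-01] deg 15.05
[[-0.2, 0.2], [-0.1, -0.2], [0.4, 2.3], [-1.1, 0.6], [-0.4, 0.3], [-0.2, 0.2], [-0.0, -0.2], [-1.0, -1.7], [-0.2, -3.0], [-0.9, -1.4], [-0.4, -1.7], [0.1, 0.2], [-0.0, -0.0]]
tool
[4.74347e+02 4.24177e+02 2.29000e-01] deg 13.12
[[0.5, 0.0], [-0.5, -0.2], [0.3, 0.2], [-0.3, 0.0]]
[4.73675e+02 4.28234e+02 2.01000e-01] deg 11.52
[[0.2, -0.0], [-0.3, -0.0], [-0.6, -0.6], [0.8, 0.6]]
[4.73995e+02 4.26255e+02 2.15000e-01] deg 12.34
[[0.3, 0.0], [-0.7, -0.2], [-0.7, 0.3], [-1.4, 0.3], [0.3, -0.2], [-0.4, -0.2], [-1.0, -1.6], [0.5, -0.5]]
mat [583. 486.   3.]
mat [594. 228.   3.]
mat [375. 218.   3.]
mat [362. 476.   3.]
pan [ 541.3 -359.3   55. ] [ 539.1 -348.3   55. ]
jar [716. 328.  75.]
va [762. 239.  52.]
vb [726. 256.  52.]
vc [725. 195.  52.]
box [ 763. -205.   45.]
```

Add to h.py:
```python
def to(P,yaw,pitch=0):
    """tool yaw = heading of pry tool x (rad); pitch = tip up. prints translation (present tool axes) and rotvec to the goal"""
    o,p,M=st(); c,s=np.cos(yaw),np.sin(yaw)
    fx=np.array([c*np.cos(pitch),s*np.cos(pitch),np.sin(pitch)]); y=np.array([-s,c,0]); G=np.c_[-fx,y,np.cross(-fx,y)]
    d=M.T@(np.array(P)-p); w=R.from_matrix(M.T@G).as_rotvec()
    print("t",o["time_s"],"pos",p.round(1),"d(tool now)",d.round(1),"|d in goal axes|",(G.T@(np.array(P)-p)).round(1),"rot",w.round(3),"F",np.round(o["wrist_force"],1),"w",round(o["grip_width"],1),round(o["grasp_force"],1))
```

```text
(no output)
```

>>> send_path([
  [0, 0, 0, 0, 0, -0.15],
  [0, 0, 0, 0, 0, -0.15],
  [0, 0, 0, 0, 0, -0.15],
  [0, 0, 0, 0, 0, -0.15],
  [0, 0, 0, 0, 0, 0],
], finger_gap=60)

```text
time_s: 0.7
eef_pos: [242.3, 603.0, 225.3]
ee_rot: [-0.0, -0.109, 0.994, -0.0]
wrist_force: [0.5, -0.4, -0.5]
grip_width: 59.8
grasp_force: 0.0
```

>>> send_path([
  [-27, -32, 20, 0, 0, 0],
  [-27, -32, 20, 0, 0, 0],
  [-27, -32, 20, 0, 0, 0],
  [-27, -32, 20, 0, 0, 0],
  [-27, -32, 20, 0, 0, 0],
  [-27, -32, 0, 0, 0, 0],
  [-27, -32, 0, 0, 0, 0],
  [0, 0, 0, 0, 0, 0],
])

```text
time_s: 1.5
eef_pos: [481.8, 419.1, 125.2]
ee_rot: [0.001, -0.102, 0.995, -0.002]
wrist_force: [0.8, 0.0, 1.3]
grip_width: 59.8
grasp_force: 0.0
```

```bash
python3 -c "
from h import *
to([474.2,425.5,17],.22)"
```

```text
t 1.5 pos [481.8 419.1 125.2] d(tool now) [  6.4   8.3 108.2] |d in goal axes| [  6.    7.9 108.2] rot [-0.004  0.003 -0.016] F [0.8 0.  1.3] w 59.8 0.0
```

>>> send_path([
  [6, 8, 0, 0, 0, -0.016],
  [0, 0, 40, 0, 0, 0],
  [0, 0, 40, 0, 0, 0],
  [0, 0, 14, 0, 0, 0],
  [0, 0, 0, 0, 0, 0],
  [0, 0, 0, 0, 0, 0],
])

```text
time_s: 2.1
eef_pos: [467.2, 433.5, 32.7]
ee_rot: [0.0, -0.117, 0.993, 0.001]
wrist_force: [-0.5, -0.3, 0.2]
grip_width: 60.0
grasp_force: 0.0
```

```bash
python3 -c "
from h import *
to([474.2,425.5,17],.22)
im=env.capture('top')[:,:,::-1]; a=cv2.resize(im[190:290,70:190].copy(),None,fx=5,fy=5,interpolation=cv2.INTER_CUBIC); cv2.imwrite('pics/g1.png',a)"
```

```text
t 2.1 pos [467.2 433.5  32.7] d(tool now) [-4.9 -9.5 15.7] |d in goal axes| [-5.  -9.4 15.7] rot [0.001 0.001 0.015] F [-0.5 -0.3  0.2] w 60.0 0.0
```

View pics/g1.png

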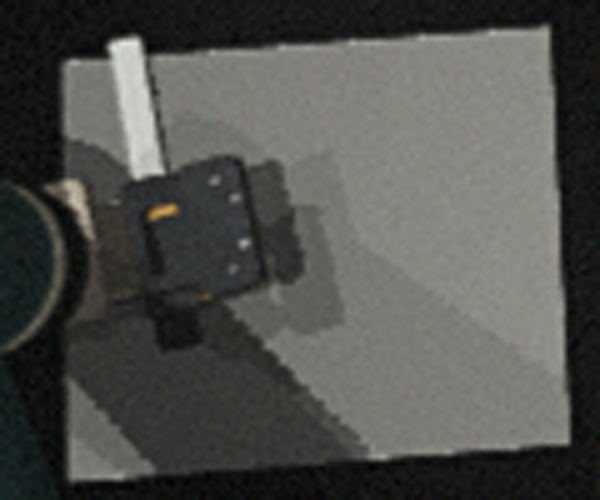

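The gripper is over the handle, with the blade visible from (125,40) to (150,175). It had not settled at the last reading, so I'll correct by the remainder and grip.

>>> send_path([
  [-5, -9.5, 0, 0, 0, 0.015],
  [0, 0, 0, 0, 0, 0],
  [0, 0, 8, 0, 0, 0],
  [0, 0, 8, 0, 0, 0],
  [0, 0, 0, 0, 0, 0],
  [0, 0, 0, 0, 0, 0],
  [0, 0, 0, 0, 0, 0],
])

```text
time_s: 2.85
eef_pos: [474.3, 423.8, 15.2]
ee_rot: [-0.0, -0.109, 0.994, -0.0]
wrist_force: [-0.2, 0.3, -0.6]
grip_width: 59.9
grasp_force: 0.0
```

```bash
python3 -c "
from h import *
to([474.2,425.5,17],.22)"
```

```text
t 2.85 pos [474.3 423.8  15.2] d(tool now) [-0.3  1.7 -1.8] |d in goal axes| [-0.3  1.7 -1.8] rot [-0.    -0.001 -0.001] F [-0.2  0.3 -0.6] w 59.9 0.0
```

>>> send_path([
  [0, 1.5, -1, 0, 0, 0],
  [0, 0, 0, 0, 0, 0],
  [0, 0, 0, 0, 0, 0],
  [0, 0, 0, 0, 0, 0],
  [0, 0, 0, 0, 0, 0],
  [0, 0, 0, 0, 0, 0],
  [0, 0, 0, 0, 0, 0],
  [0, 0, 0, 0, 0, 0],
], finger_gap=0)

```text
time_s: 3.65
eef_pos: [474.4, 425.3, 16.6]
ee_rot: [0.0, -0.109, 0.994, -0.0]
wrist_force: [0.4, -0.7, 0.5]
grip_width: 18.1
grasp_force: 30.0
```

>>> send_path([
  [0, 0, -10, 0, 0, 0],
  [0, 0, -30, 0, 0, 0],
  [0, 0, -40, 0, 0, 0],
  [0, 0, -40, 0, 0, 0],
  [0, 0, -20, 0, 0, 0],
  [0, 0, 0, 0, 0, 0],
  [0, 0, 0, 0, 0, 0],
])

```text
time_s: 4.35
eef_pos: [474.2, 425.0, 156.7]
ee_rot: [0.0, -0.109, 0.994, 0.0]
wrist_force: [-0.1, -0.7, -1.4]
grip_width: 17.5
grasp_force: 30.0
```

```bash
python3 -c "
from h import *
f=.266;p=np.array([641.3-220*np.cos(f),-5-220*np.sin(f),150]);print(p)
to(p,f)"
```

```text
[429.037376  -62.8323305 150.       ]
t 4.35 pos [474.2 425.  156.7] d(tool now) [ 150.1 -466.4    6.6] |d in goal axes| [ 171.8 -458.8    6.7] rot [-0.     0.    -0.047] F [-0.1 -0.7 -1.4] w 17.5 30.0
```

>>> send_path([
  [40, 0, 0, 0, 0, -0.047],
  [40, -40, 0, 0, 0, 0],
  [40, -40, 0, 0, 0, 0],
  [30, -45, 0, 0, 0, 0],
  [20, -45, 0, 0, 0, 0],
  [0, -48, 0, 0, 0, 0],
  [0, -48, 0, 0, 0, 0],
  [0, -48, 0, 0, 0, 0],
])

```text
time_s: 5.15
eef_pos: [399.1, 92.6, 155.4]
ee_rot: [-0.001, -0.133, 0.991, -0.0]
wrist_force: [1.3, 1.1, -1.2]
grip_width: 18.2
grasp_force: 30.0
```

>>> send_path([
  [0, -48, 0, 0, 0, 0],
  [0, -48, 0, 0, 0, 0],
  [0, -30, 0, 0, 0, 0],
  [0, 0, 0, 0, 0, 0],
  [0, 0, 0, 0, 0, 0],
  [0, 0, 0, 0, 0, 0],
])

```text
time_s: 5.75
eef_pos: [432.5, -25.7, 155.7]
ee_rot: [-0.001, -0.134, 0.991, 0.0]
wrist_force: [-0.2, -0.4, -1.1]
grip_width: 17.9
grasp_force: 30.0
```

```bash
python3 -c "
from h import *
f=.266;p=np.array([641.3-220*np.cos(f),-5-220*np.sin(f),150]);print(p)
to(p,f)"
```

```text
[429.037376  -62.8323305 150.       ]
t 5.75 pos [432.5 -25.7 155.7] d(tool now) [ 13.1 -34.9   5.7] |d in goal axes| [ 13.1 -34.9   5.7] rot [ 0.001 -0.002  0.002] F [-0.2 -0.4 -1.1] w 17.9 30.0
```

>>> send_path([
  [13, -35, 0, 0, 0, 0.002],
  [0, 0, 13, 0, 0, 0],
  [0, 0, 13, 0, 0, 0],
  [0, 0, 13, 0, 0, 0],
  [0, 0, 0, 0, 0, 0],
  [0, 0, 0, 0, 0, 0],
  [0, 0, 0, 0, 0, 0],
])

```text
time_s: 6.45
eef_pos: [430.5, -63.4, 118.1]
ee_rot: [0.0, -0.132, 0.991, 0.0]
wrist_force: [0.3, -0.5, -0.7]
grip_width: 17.6
grasp_force: 30.0
```

Run:
```python
from h import *
f=.266;p=np.array([641.3-215*np.cos(f),-5-215*np.sin(f),117]);to(p,f)
im=env.capture("top")[:,:,::-1]; im=(255*(im/255.)**0.6).astype(np.uint8)
g=lambda b,s:cv2.resize(np.ascontiguousarray(im[b[1]:b[3],b[0]:b[2]]),None,fx=s,fy=s,interpolation=cv2.INTER_CUBIC)
a=g((222,130,322,230),4)
im=env.capture("side")[:,:,::-1]; im=(255*(im/255.)**0.6).astype(np.uint8)
b=g((222,160,322,260),4)
cv2.imwrite("pics/n1.png",np.hstack([a,b]))
```

```text
t 6.45 pos [430.5 -63.4 118.1] d(tool now) [-3.8  0.9  1.1] |d in goal axes| [-3.8  0.9  1.1] rot [-0.     0.001 -0.001] F [ 0.3 -0.5 -0.7] w 17.6 30.0
```

View pics/n1.png

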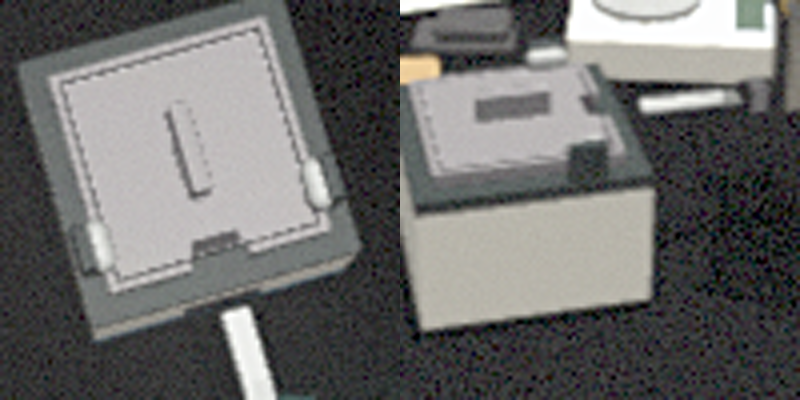

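Tip at (236,311) in the top crop, and its axis extends to the notch centre near (217,243), so it is well aligned. Inserting.

>>> send_path([
  [0, 0.8, 1, 0, 0, 0],
  [-10, 0, 0, 0, 0, 0],
  [-10, 0, 0, 0, 0, 0],
  [-10, 0, 0, 0, 0, 0],
  [-5, 0, 0, 0, 0, 0],
  [0, 0, 0, 0, 0, 0],
  [0, 0, 0, 0, 0, 0],
])

```text
time_s: 7.25
eef_pos: [463.4, -54.1, 116.3]
ee_rot: [-0.0, -0.132, 0.991, 0.0]
wrist_force: [0.0, -0.8, -0.3]
grip_width: 17.8
grasp_force: 30.0
```

```bash
python3 -c "
from h import *
f=.266;p=np.array([641.3-158*np.cos(f),-5-158*np.sin(f),117]);to(p,f)"
```

```text
t 7.25 pos [463.4 -54.1 116.3] d(tool now) [-26.6   0.7  -0.7] |d in goal axes| [-26.6   0.6  -0.7] rot [ 0.    -0.001 -0.002] F [ 0.  -0.8 -0.3] w 17.8 30.0
```

>>> send_path([
  [-6, 0.5, -0.5, 0, 0, 0],
  [-7, 0, 0, 0, 0, 0],
  [-7, 0, 0, 0, 0, 0],
  [-7, 0, 0, 0, 0, 0],
  [0, 0, 0, 0, 0, 0],
  [0, 0, 0, 0, 0, 0],
  [0, 0, 0, 0, 0, 0],
])

```text
time_s: 7.95
eef_pos: [489.3, -46.7, 117.0]
ee_rot: [-0.0, -0.132, 0.991, 0.0]
wrist_force: [-0.3, -0.7, -0.2]
grip_width: 17.7
grasp_force: 30.0
```

Run:
```python
from h import *
f=.266;p=np.array([641.3-158*np.cos(f),-5-158*np.sin(f),117]);to(p,f)
im=env.capture("top")[:,:,::-1]; im=(255*(im/255.)**0.6).astype(np.uint8)
g=lambda b,s:cv2.resize(np.ascontiguousarray(im[b[1]:b[3],b[0]:b[2]]),None,fx=s,fy=s,interpolation=cv2.INTER_CUBIC)
a=g((222,130,322,230),4)
im=env.capture("side")[:,:,::-1]; im=(255*(im/255.)**0.6).astype(np.uint8)
b=g((222,160,322,260),4)
cv2.imwrite("pics/n2.png",np.hstack([a,b]))
```

```text
t 7.95 pos [489.3 -46.7 117. ] d(tool now) [ 0.4  0.2 -0. ] |d in goal axes| [ 0.4  0.2 -0. ] rot [ 0.    -0.    -0.002] F [-0.3 -0.7 -0.2] w 17.7 30.0
```

View pics/n2.png

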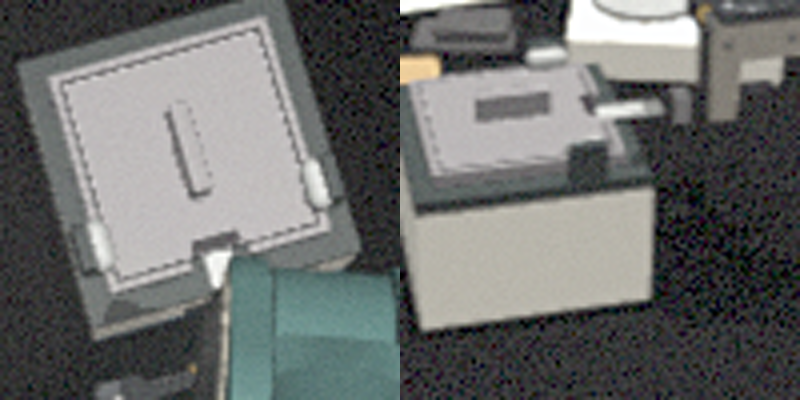

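The side crop shows the blade entering the notch at (600,108). Now I'll lever about the front edge.

>>> send_path([
  [0, 0, 1.6, 0, 0, 0],
  [0.16, 0, 3.65, 0, -0.05, 0],
  [0.16, 0, 3.65, 0, -0.05, 0],
  [0.16, 0, 3.65, 0, -0.05, 0],
  [0.16, 0, 3.65, 0, -0.05, 0],
  [0, 0, 0, 0, 0, 0],
  [0, 0, 0, 0, 0, 0],
])

```text
time_s: 8.75
eef_pos: [489.9, -46.7, 101.0]
ee_rot: [0.098, -0.131, 0.986, 0.013]
wrist_force: [-0.3, -1.0, -1.8]
grip_width: 17.9
grasp_force: 30.0
```

>>> send_path([
  [0.16, 0, 3.65, 0, -0.05, 0],
  [0.16, 0, 3.65, 0, -0.05, 0],
  [0, 0, 0, 0, 0, 0],
  [0, 0, 0, 0, 0, 0],
])

```text
time_s: 9.15
eef_pos: [491.8, -46.2, 94.0]
ee_rot: [0.148, -0.13, 0.98, 0.02]
wrist_force: [0.3, 0.4, -1.4]
grip_width: 17.6
grasp_force: 30.0
```

Run:
```python
from h import *
f=.266;p=np.array([641.3-158*np.cos(f),-5-158*np.sin(f),117]);to(p,f)
im=env.capture("side")[:,:,::-1]; im=(255*(im/255.)**0.6).astype(np.uint8)
cv2.imwrite("pics/l1.png",cv2.resize(im[165:245,222:342].copy(),None,fx=6,fy=6,interpolation=cv2.INTER_CUBIC))
```

```text
t 9.15 pos [491.8 -46.2  94. ] d(tool now) [ -4.    0.5 -22.8] |d in goal axes| [  2.9   0.5 -23. ] rot [-0.     0.299 -0.002] F [ 0.3  0.4 -1.4] w 17.6 30.0
```

View pics/l1.png

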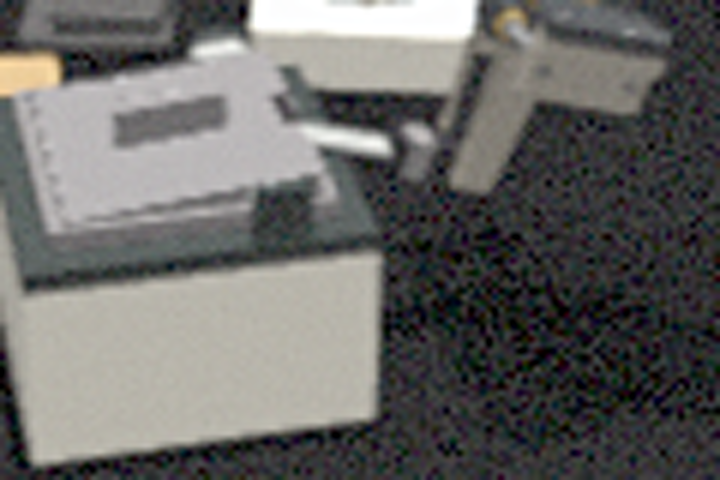

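The cover's notch-side edge looks raised: the dark line from (80,220) to (310,180) now diverges from the lip. I'll lever a little further to be sure and watch the force.

>>> send_path([
  [0.16, 0, 3.65, 0, -0.05, 0],
  [0, 0, 0, 0, 0, 0],
  [0, 0, 0, 0, 0, 0],
])

```text
time_s: 9.5
eef_pos: [492.5, -46.0, 90.4]
ee_rot: [0.172, -0.129, 0.976, 0.023]
wrist_force: [0.2, -0.6, -1.5]
grip_width: 17.8
grasp_force: 30.0
```

>>> send_path([
  [0.16, 0, 3.65, 0, -0.05, 0],
  [0, 0, 0, 0, 0, 0],
  [0, 0, 0, 0, 0, 0],
])

```text
time_s: 9.8
eef_pos: [493.5, -43.7, 88.6]
ee_rot: [0.187, -0.13, 0.973, 0.028]
wrist_force: [-0.2, 0.1, -1.3]
grip_width: 17.6
grasp_force: 30.0
```

Run:
```python
from h import *
from fit import fit
im=env.capture("side")[:,:,::-1]; im=(255*(im/255.)**0.6).astype(np.uint8)
b=(262,170,302,220)
# predicted cover edge points for lift 0 / 17 (chamber frame -> px in crop)
c,s=np.cos(.266),np.sin(.266)
def W(x,y,z): return [641.3+c*x-s*y,-5+s*x+c*y,z]
for L in(0,8,17):
    u=w2px("side",[W(-62,62,122+L),W(-62,18,122+L),W(-62,-18,122+L),W(62,62,122)]); print(L,u.round(1).tolist(),((u-[222,165]+.5)*6).round(0).tolist())
cv2.imwrite("pics/l2.png",cv2.resize(im[165:245,222:342].copy(),None,fx=6,fy=6,interpolation=cv2.INTER_CUBIC))
```

```text
0 [[275.0, 196.1], [271.4, 188.4], [268.7, 182.5], [231.8, 201.3]] [[321.0, 190.0], [300.0, 144.0], [283.0, 108.0], [62.0, 221.0]]
8 [[275.0, 193.7], [271.5, 186.1], [268.7, 180.2], [231.8, 201.3]] [[321.0, 175.0], [300.0, 129.0], [283.0, 94.0], [62.0, 221.0]]
17 [[275.1, 191.0], [271.5, 183.4], [268.7, 177.6], [231.8, 201.3]] [[322.0, 159.0], [300.0, 114.0], [283.0, 79.0], [62.0, 221.0]]
```

View pics/l2.png

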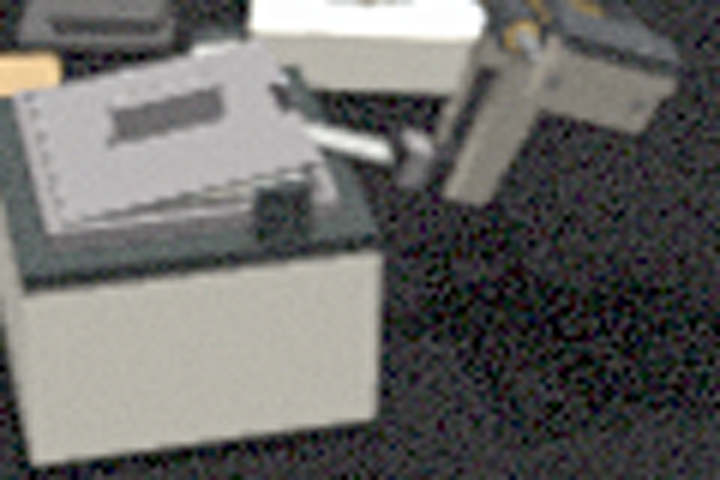

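Create lift.py:
```python
from h import *
c,s=np.cos(.266),np.sin(.266)
def pts(L):
    a=np.arcsin(L/124.); o=[]
    for x,y in[(-60,60),(-60,-60),(60,-60),(60,60)]:
        d=62-x; X,Z=62-d*np.cos(a)-4*np.sin(-a)*-1,118+d*np.sin(a)+4*np.cos(a); o.append([641.3+c*X-s*y,-5+s*X+c*y,Z])
    return w2px("side",o).astype(np.float32)
ref=cv2.resize(cv2.imread("pics/s0.png"),(512,384),interpolation=cv2.INTER_AREA).mean(2).astype(np.float32)
cur=env.capture("side").mean(2).astype(np.float32)
m=np.zeros(ref.shape,np.uint8); cv2.fillConvexPoly(m,cv2.convexHull(pts(0)).astype(np.int32).reshape(-1,2),1); m=cv2.dilate(m,np.ones((5,5)))
for L in range(0,27,2):
    H=cv2.getPerspectiveTransform(pts(L),pts(0)); w=cv2.warpPerspective(cur,H,(512,384)); k=m>0
    print(L,round(float(np.corrcoef(w[k],ref[k])[0,1]),4),end=" | ")
o=env.observe(); print("\n",np.round(o["joint_pos"],3),np.round(o["wrist_force"],1),np.round(o["ft_torque"],2),o["time_s"])
```

```bash
python3 lift.py
```

```text
0 0.4753 | 2 0.5538 | 4 0.6102 | 6 0.6659 | 8 0.7176 | 10 0.753 | 12 0.7791 | 14 0.7888 | 16 0.7836 | 18 0.7659 | 20 0.7255 | 22 0.6724 | 24 0.6137 | 26 0.5533 | 
 [ 0.239  0.323 -0.142  2.323 -0.597  0.173  2.521] [ 0.6 -0.2 -0.8] [-0.07  0.42 -0.02] 9.9
```

>>> send_path([
  [-0.16, 0, -3.65, 0, 0.05, 0],
  [-0.16, 0, -3.65, 0, 0.05, 0],
  [-0.16, 0, -3.65, 0, 0.05, 0],
  [-0.16, 0, -3.65, 0, 0.05, 0],
  [0, 0, 0, 0, 0, 0],
  [0, 0, 0, 0, 0, 0],
])

```text
time_s: 10.5
eef_pos: [489.6, -44.6, 102.4]
ee_rot: [0.09, -0.133, 0.987, 0.014]
wrist_force: [-1.3, -0.0, -0.9]
grip_width: 17.7
grasp_force: 30.0
```

```bash
python3 lift.py; python3 -c "
from h import *
to([0,0,0],.266)"
```

```text
0 0.4751 | 2 0.5549 | 4 0.6122 | 6 0.67 | 8 0.7203 | 10 0.7525 | 12 0.7764 | 14 0.7845 | 16 0.7785 | 18 0.7614 | 20 0.7209 | 22 0.6682 | 24 0.6098 | 26 0.5503 | 
 [-0.137  0.318  0.233  2.217 -0.312  0.464  2.184] [-1.1  0.1 -1.4] [ 0.04  0.26 -0.  ] 10.55
t 10.55 pos [489.  -44.8 102.2] d(tool now) [470.9 171.7  18.5] |d in goal axes| [460.  171.8 102.2] rot [0.005 0.181 0.   ] F [-1.1  0.1 -1.4] w 17.5 30.0
```

The cover stays up at about 14-16 mm with the blade lowered, so both snaps are free. Withdrawing now.

>>> send_path([
  [-0.16, 0, -3.65, 0, 0.05, 0],
  [-0.16, 0, -3.65, 0, 0.05, 0],
  [-0.16, 0, -3.65, 0, 0.05, 0],
  [0, 0, 0, 0, 0.03, 0],
  [20, 0, 0, 0, 0, 0],
  [25, 0, 0, 0, 0, 0],
  [30, 0, 0, 0, 0, 0],
  [0, 0, 0, 0, 0, 0],
])

```text
time_s: 11.35
eef_pos: [411.4, -66.1, 112.4]
ee_rot: [-0.002, -0.131, 0.991, 0.003]
wrist_force: [0.8, 0.5, -1.2]
grip_width: 17.5
grasp_force: 30.0
```

```bash
python3 lift.py; python3 -c "
from h import *
to([430,425,150],.266)"
```

```text
0 0.4847 | 2 0.5672 | 4 0.6251 | 6 0.6819 | 8 0.7303 | 10 0.764 | 12 0.7864 | 14 0.7939 | 16 0.7898 | 18 0.7675 | 20 0.7264 | 22 0.6726 | 24 0.6148 | 26 0.5566 | 
 [-0.213  0.262  0.334  2.253 -0.151  0.648  2.067] [ 1.6 -0.6 -1.5] [ 0.07 -0.09 -0.  ] 11.4
t 11.4 pos [414.1 -65.7 113. ] d(tool now) [-143.5  469.7  -34.2] |d in goal axes| [-144.3  469.2  -37. ] rot [ 0.006  0.    -0.002] F [ 1.6 -0.6 -1.5] w 18.0 30.0
```

>>> send_path([
  [0, 0, -37, 0, 0, 0],
  [0, 45, 0, 0, 0, 0],
  [-8, 48, 0, 0, 0, 0],
  [-16, 47, 0, 0, 0, 0],
  [-18, 46, 0, 0, 0, 0],
  [-18, 46, 0, 0, 0, 0],
  [-18, 46, 0, 0, 0, 0],
  [-18, 46, 0, 0, 0, 0],
])

```text
time_s: 12.2
eef_pos: [423.9, 275.3, 152.0]
ee_rot: [0.001, -0.133, 0.991, 0.003]
wrist_force: [0.7, -0.5, -1.1]
grip_width: 17.7
grasp_force: 30.0
```

>>> send_path([
  [-18, 46, 0, 0, 0, 0.055],
  [-18, 46, 0, 0, 0, 0.055],
  [-18, 46, 0, 0, 0, 0.055],
  [0, 0, 0, 0, 0, 0.055],
  [0, 0, 0, 0, 0, 0],
  [0, 0, 0, 0, 0, 0],
])

```text
time_s: 12.8
eef_pos: [447.5, 417.9, 152.1]
ee_rot: [-0.0, -0.023, 1.0, 0.002]
wrist_force: [-0.6, -0.7, -0.9]
grip_width: 17.7
grasp_force: 30.0
```

```bash
python3 -c "
from h import *
to([460,450,17],.045)"
```

```text
t 12.8 pos [447.5 417.9 152.1] d(tool now) [-14.1  30.9 135.2] |d in goal axes| [-13.9  31.5 135.1] rot [ 0.004 -0.     0.002] F [-0.6 -0.7 -0.9] w 17.7 30.0
```

>>> send_path([
  [-14, 31, 0, 0.004, 0, 0],
  [0, 0, 40, 0, 0, 0],
  [0, 0, 40, 0, 0, 0],
  [0, 0, 35, 0, 0, 0],
  [0, 0, 10, 0, 0, 0],
  [0, 0, 0, 0, 0, 0],
  [0, 0, 0, 0, 0, 0],
  [0, 0, 0, 0, 0, 0],
])

```text
time_s: 13.6
eef_pos: [461.2, 451.4, 30.2]
ee_rot: [0.001, -0.023, 1.0, 0.002]
wrist_force: [-0.2, 0.9, -1.1]
grip_width: 17.7
grasp_force: 30.0
```

```bash
python3 -c "
from h import *
to([460,450,17],.045)"
```

```text
t 13.6 pos [461.2 451.4  30.2] d(tool now) [ 1.3 -1.4 13.2] |d in goal axes| [ 1.2 -1.4 13.2] rot [0.004 0.003 0.001] F [-0.2  0.9 -1.1] w 17.7 30.0
```

>>> send_path([
  [0, 0, 6, 0, 0, 0],
  [0, 0, 4, 0, 0, 0],
  [0, 0, 0, 0, 0, 0],
  [0, 0, 0, 0, 0, 0],
])

```text
time_s: 14.0
eef_pos: [459.7, 450.5, 17.8]
ee_rot: [-0.0, -0.023, 1.0, 0.0]
wrist_force: [-0.8, -0.1, -0.6]
grip_width: 17.7
grasp_force: 30.0
```

>>> send_path([
  [0, 0, 2, 0, 0, 0],
  [0, 0, 0, 0, 0, 0],
  [0, 0, 0, 0, 0, 0],
])

```text
time_s: 14.3
eef_pos: [460.1, 450.8, 16.7]
ee_rot: [0.0, -0.023, 1.0, 0.001]
wrist_force: [-1.1, -1.3, 5.2]
grip_width: 17.8
grasp_force: 30.0
```

```bash
python3 -c "
from h import *
to([460,450,17],.045)"
```

```text
t 14.3 pos [460.1 450.8  16.7] d(tool now) [ 0.2 -0.8 -0.3] |d in goal axes| [ 0.1 -0.8 -0.3] rot [0.002 0.001 0.002] F [-1.1 -1.3  5.2] w 17.8 30.0
```

>>> send_path([
  [0, 0, 0, 0, 0, 0],
  [0, 0, 0, 0, 0, 0],
  [0, 0, 0, 0, 0, 0],
  [0, 0, -5, 0, 0, 0],
  [0, 0, -20, 0, 0, 0],
  [0, 0, -45, 0, 0, 0],
  [0, 0, -48, 0, 0, 0],
  [0, 0, -48, 0, 0, 0],
], finger_gap=50)

```text
time_s: 15.1
eef_pos: [459.6, 450.0, 183.7]
ee_rot: [-0.0, -0.023, 1.0, 0.0]
wrist_force: [1.4, 0.2, 0.1]
grip_width: 49.7
grasp_force: 0.0
```

>>> send_path([
  [0, 0, -45, 0, 0, 0],
  [-18, -46, 0, 0, 0, -0.1],
  [-18, -46, 0, 0, 0, -0.1],
  [-18, -46, 0, 0, 0, -0.021],
  [0, 0, 0, 0, 0, 0],
  [0, 0, 0, 0, 0, 0],
])

```text
time_s: 15.7
eef_pos: [534.0, 320.7, 227.1]
ee_rot: [0.0, -0.132, 0.991, 0.001]
wrist_force: [-0.4, 1.5, -0.1]
grip_width: 50.1
grasp_force: 0.0
```

```bash
python3 -c "
from h import *
to([644.2,-4.2,200],.266,-.13)
im=env.capture('top').mean(2); import numpy as np
"
```

```text
t 15.7 pos [534.  320.7 227.1] d(tool now) [ -21.6 -342.4   26.7] |d in goal axes| [ -24.3 -342.4   24.2] rot [ 0.001  0.131 -0.002] F [-0.4  1.5 -0.1] w 50.1 0.0
```

>>> send_path([
  [-3, -48, 0, 0, 0, 0],
  [-3, -48, 0, 0, 0, 0],
  [-3, -48, 0, 0, 0, 0],
  [-3, -48, 0, 0, 0, 0],
  [-3, -48, 0, 0, 0, 0],
  [-3, -48, 0, 0, 0, 0],
  [-4, -47, 0, 0, 0, 0],
  [0, 0, 0, 0, 0, 0],
])

```text
time_s: 16.55
eef_pos: [644.2, -1.8, 226.5]
ee_rot: [0.0, -0.13, 0.992, -0.002]
wrist_force: [-0.4, 0.2, 0.3]
grip_width: 50.0
grasp_force: 0.0
```

>>> send_path([
  [0, 0, 0, 0, 0.131, 0],
  [0, 0, 0, 0, 0, 0],
  [0, 0, 0, 0, 0, 0],
])

```text
time_s: 16.85
eef_pos: [643.1, 7.5, 225.4]
ee_rot: [-0.064, -0.135, 0.989, -0.008]
wrist_force: [0.4, 0.6, -0.1]
grip_width: 50.2
grasp_force: 0.0
```

Run:
```python
from h import *
to([644.2,-4.2,165],.266,-.13)
# check the laid-down tool in the top image: bright blade / dark handle on mat
im=env.capture("top"); g=im.mean(2)
ys,xs=np.where(g[190:245,80:135]>170); print("blade px",len(xs),xs.mean()+80,ys.mean()+190,px2w("top",xs.mean()+80,ys.mean()+190,13).round(0), px2w("top",xs[ys.argmin()]+80,ys.min()+190,13).round(0))
```

```text
t 16.85 pos [643.1   7.5 225.4] d(tool now) [ -5.8 -11.7  60.2] |d in goal axes| [ -5.8 -11.6  60.2] rot [0.001 0.    0.005] F [ 0.4  0.6 -0.1] w 50.2 0.0
blade px 158 91.96835443037975 215.65822784810126 [543. 457.  13.] [579. 463.  13.]
```

>>> send_path([
  [-6, -11.7, 0, 0, 0, 0.004],
  [0, 0, 30, 0, 0, 0],
  [0, 0, 30, 0, 0, 0],
  [0, 0, 0, 0, 0, 0],
  [0, 0, 0, 0, 0, 0],
  [0, 0, 0, 0, 0, 0],
])

```text
time_s: 17.5
eef_pos: [645.6, -7.1, 168.2]
ee_rot: [-0.063, -0.131, 0.989, -0.008]
wrist_force: [1.3, 0.2, -0.3]
grip_width: 50.1
grasp_force: 0.0
```

Run:
```python
from h import *
to([644.2,-4.2,144.5],.266,-.13)
im=env.capture("side")[:,:,::-1]; im=(255*(im/255.)**0.6).astype(np.uint8)
cv2.imwrite("pics/r1.png",cv2.resize(im[130:220,200:320].copy(),None,fx=6,fy=6,interpolation=cv2.INTER_CUBIC))
```

```text
t 17.5 pos [645.6  -7.1 168.2] d(tool now) [-2.4  3.2 23.6] |d in goal axes| [-2.5  3.2 23.6] rot [ 0.     0.003 -0.003] F [ 1.3  0.2 -0.3] w 50.1 0.0
```

View pics/r1.png

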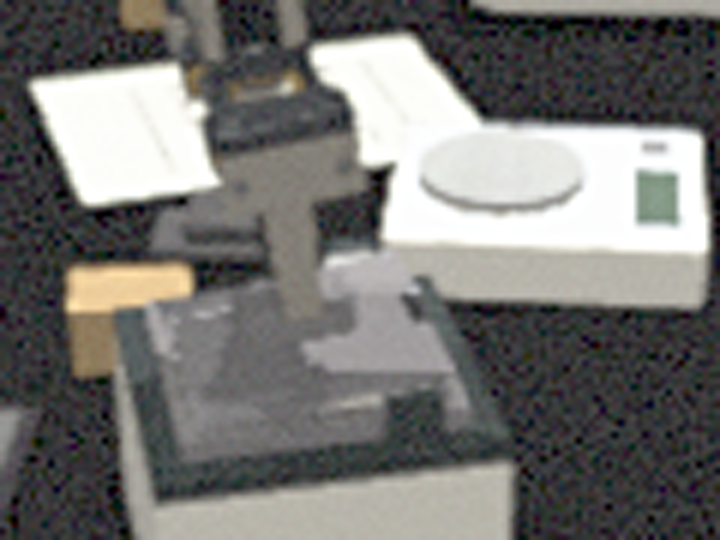

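The near finger is at (300,300), in line with the cover's middle. That was the last picture, so the rest is by numbers and force. Lowering onto the rib.

>>> send_path([
  [-2.4, 3.2, 8, 0, 0, 0],
  [0, 0, 8, 0, 0, 0],
  [0, 0, 4, 0, 0, 0],
  [0, 0, 0, 0, 0, 0],
  [0, 0, 0, 0, 0, 0],
  [0, 0, 0, 0, 0, 0],
])

```text
time_s: 18.15
eef_pos: [643.3, -4.0, 146.2]
ee_rot: [-0.065, -0.131, 0.989, -0.008]
wrist_force: [-0.3, -0.2, -0.3]
grip_width: 50.1
grasp_force: 0.0
```

```bash
python3 -c "
from h import *
to([644.2,-4.2,144.5],.266,-.13)"
```

```text
t 18.15 pos [643.3  -4.  146.2] d(tool now) [-1.  -0.4  1.6] |d in goal axes| [-1.  -0.4  1.6] rot [ 0.001 -0.    -0.002] F [-0.3 -0.2 -0.3] w 50.1 0.0
```

>>> send_path([
  [-1, 0, 0.5, 0, 0, 0],
  [0, 0, 0, 0, 0, 0],
  [0, 0, 0, 0, 0, 0],
  [0, 0, 0, 0, 0, 0],
  [0, 0, 0, 0, 0, 0],
  [0, 0, 0, 0, 0, 0],
  [0, 0, 0, 0, 0, 0],
], finger_gap=0)

```text
time_s: 18.85
eef_pos: [644.7, -4.3, 145.9]
ee_rot: [-0.064, -0.131, 0.989, -0.009]
wrist_force: [1.3, -1.4, 2.6]
grip_width: 11.7
grasp_force: 30.0
```

>>> send_path([
  [0, 0, -4, 0, 0, 0],
  [0, 0, -6, 0, 0, 0],
  [0, 0, -10, 0, 0, 0],
  [0, 0, 0, 0, 0, 0],
  [0, 0, 0, 0, 0, 0],
])

```text
time_s: 19.35
eef_pos: [646.8, -2.8, 165.7]
ee_rot: [-0.064, -0.131, 0.989, -0.008]
wrist_force: [-0.2, 0.1, -0.5]
grip_width: 12.0
grasp_force: 30.0
```

```bash
python3 -c "
from h import *
to([520,150,240],.0,-0)"
```

```text
t 19.35 pos [646.8  -2.8 165.7] d(tool now) [ 91.5 180.6 -62.9] |d in goal axes| [126.8 152.8 -74.3] rot [-0.017 -0.129  0.264] F [-0.2  0.1 -0.5] w 12.0 30.0
```

>>> send_path([
  [0, 0, -25, 0, 0, 0],
  [0, 0, -30, 0, 0, 0],
  [0, 0, -30, 0, 0, 0],
  [0, 0, 0, 0, -0.065, 0],
  [0, 0, 0, 0, -0.065, 0],
  [0, 0, 0, 0, 0, 0],
  [0, 0, 0, 0, 0, 0],
])

```text
time_s: 20.05
eef_pos: [656.9, -0.1, 249.5]
ee_rot: [-0.001, -0.131, 0.991, 0.0]
wrist_force: [0.3, 0.4, -1.5]
grip_width: 11.7
grasp_force: 30.0
```

Run:
```python
from h import *
to([480,325,240],.045)
im=env.capture("side").mean(2); 
c,s=np.cos(.266),np.sin(.266)
P=[[641.3+c*x-s*y,-5+s*x+c*y,110] for x,y in[(-52,0),(-50,0),(-40,0),(0,55),(0,70),(50,50)]]
for u,p in zip(w2px("side",P),P): print(u.round(),im[int(u[1]),int(u[0])].round(), end="; ")
```

```text
t 20.05 pos [ 6.569e+02 -1.000e-01  2.495e+02] d(tool now) [ 86.1 360.   10. ] |d in goal axes| [162.1 332.7   9.5] rot [ 0.001 -0.002  0.219] F [ 0.3  0.4 -1.5] w 11.7 30.0
[267. 189.] 35.0; [266. 189.] 35.0; [263. 190.] 72.0; [253. 201.] 59.0; [254. 204.] 67.0; [236. 202.] 62.0;
```

>>> send_path([
  [5, 25, 0, 0, 0, 0],
  [10, 40, 0, 0, 0, 0],
  [10, 42, 0, 0, 0, 0],
  [11, 45, 0, 0, 0, 0],
  [11, 45, 0, 0, 0, 0],
  [11, 45, 0, 0, 0, 0],
  [10, 42, 0, 0, 0, 0],
  [10, 40, 0, 0, 0, 0],
])

```text
time_s: 20.9
eef_pos: [496.5, 294.6, 249.4]
ee_rot: [-0.001, -0.132, 0.991, -0.0]
wrist_force: [0.0, -0.2, -1.9]
grip_width: 11.8
grasp_force: 30.0
```

>>> send_path([
  [5, 25, 0, 0, 0, 0],
  [2, 10, 0, 0, 0, 0],
  [0, 0, 0, 0, 0, 0.075],
  [0, 0, 0, 0, 0, 0.075],
  [0, 0, 0, 0, 0, 0.07],
  [0, 0, 0, 0, 0, 0],
  [0, 0, 0, 0, 0, 0],
])

```text
time_s: 21.6
eef_pos: [482.3, 323.6, 249.5]
ee_rot: [-0.0, -0.022, 1.0, -0.0]
wrist_force: [-0.0, -0.2, -1.1]
grip_width: 11.6
grasp_force: 30.0
```

Run:
```python
from h import *
to([480,325,40],.045)
im=cv2.cvtColor(env.capture("side"),cv2.COLOR_RGB2GRAY); g=cv2.imread("pics/s0.png",0); g=cv2.resize(g,(512,384),interpolation=cv2.INTER_AREA)
# is the cover gone from the chamber? mean over cover area now vs start
c,s=np.cos(.266),np.sin(.266)
P=w2px("side",[[641.3+c*x-s*y,-5+s*x+c*y,120] for x,y in[(-58,40),(-58,-40),(58,-58),(58,58)]]); m=np.zeros(g.shape,np.uint8); cv2.fillConvexPoly(m,P.astype(np.int32),1)
print("mean start/now",g[m>0].mean(),im[m>0].mean())
```

```text
t 21.6 pos [482.3 323.6 249.5] d(tool now) [  2.1   1.6 209.5] |d in goal axes| [  2.3   1.5 209.5] rot [-0.001 -0.001 -0.001] F [-0.  -0.2 -1.1] w 11.6 30.0
mean start/now 134.2207792207792 95.26551226551227
```

>>> send_path([
  [2, 1.5, 40, 0, 0, 0],
  [0, 0, 45, 0, 0, 0],
  [0, 0, 45, 0, 0, 0],
  [0, 0, 40, 0, 0, 0],
  [0, 0, 25, 0, 0, 0],
  [0, 0, 15, 0, 0, 0],
  [0, 0, 0, 0, 0, 0],
  [0, 0, 0, 0, 0, 0],
])

```text
time_s: 22.45
eef_pos: [480.3, 326.2, 40.6]
ee_rot: [0.0, -0.022, 1.0, 0.001]
wrist_force: [-0.0, -0.5, -1.7]
grip_width: 11.5
grasp_force: 30.0
```

>>> send_path([
  [0, 0, 5, 0, 0, 0],
  [0, 0, 5, 0, 0, 0],
  [0, 0, 0, 0, 0, 0],
  [0, 0, 0, 0, 0, 0],
])

```text
time_s: 22.85
eef_pos: [479.5, 325.9, 30.0]
ee_rot: [-0.0, -0.022, 1.0, 0.0]
wrist_force: [-0.5, 0.1, -1.4]
grip_width: 11.6
grasp_force: 30.0
```

```bash
python3 -c "
from h import *
to([480,325,22],.045)"
```

```text
t 22.85 pos [479.5 325.9  30. ] d(tool now) [-0.5 -0.9  8. ] |d in goal axes| [-0.4 -0.9  8. ] rot [ 0.001 -0.    -0.001] F [-0.5  0.1 -1.4] w 11.6 30.0
```

>>> send_path([
  [0, 0, 3, 0, 0, 0],
  [0, 0, 2, 0, 0, 0],
  [0, 0, 0, 0, 0, 0],
  [0, 0, 0, 0, 0, 0],
])

```text
time_s: 23.25
eef_pos: [479.4, 325.8, 24.6]
ee_rot: [-0.0, -0.022, 1.0, 0.0]
wrist_force: [-0.6, 0.1, -0.4]
grip_width: 12.1
grasp_force: 30.0
```

>>> send_path([
  [0, 0, 1.5, 0, 0, 0],
  [0, 0, 0, 0, 0, 0],
  [0, 0, 0, 0, 0, 0],
])

```text
time_s: 23.55
eef_pos: [479.4, 325.8, 23.2]
ee_rot: [-0.0, -0.022, 1.0, 0.0]
wrist_force: [-0.2, 0.4, -1.2]
grip_width: 11.5
grasp_force: 30.0
```

>>> send_path([
  [0, 0, 1, 0, 0, 0],
  [0, 0, 0, 0, 0, 0],
  [0, 0, 0, 0, 0, 0],
])

```text
time_s: 23.85
eef_pos: [479.5, 325.9, 22.4]
ee_rot: [-0.0, -0.022, 1.0, 0.0]
wrist_force: [-0.6, 0.2, 1.5]
grip_width: 11.9
grasp_force: 30.0
```

>>> send_path([
  [0, 0, 1, 0, 0, 0],
  [0, 0, 0, 0, 0, 0],
  [0, 0, 0, 0, 0, 0],
])

```text
time_s: 24.15
eef_pos: [479.5, 326.0, 22.2]
ee_rot: [-0.0, -0.022, 1.0, 0.0]
wrist_force: [-2.0, -0.8, 7.6]
grip_width: 11.7
grasp_force: 30.0
```

>>> send_path([
  [0, 0, 0, 0, 0, 0],
  [0, 0, 0, 0, 0, 0],
  [0, 0, 0, 0, 0, 0],
  [0, 0, 0, 0, 0, 0],
  [0, 0, -5, 0, 0, 0],
  [0, 0, -20, 0, 0, 0],
  [0, 0, -45, 0, 0, 0],
  [0, 0, -48, 0, 0, 0],
], finger_gap=38)

```text
time_s: 24.95
eef_pos: [478.7, 325.1, 139.7]
ee_rot: [-0.001, -0.022, 1.0, -0.001]
wrist_force: [1.2, 0.9, 0.3]
grip_width: 37.8
grasp_force: 0.0
```

>>> send_path([
  [0, 0, -48, 0, 0, 0],
  [0, 0, -48, 0, 0, 0],
  [0, 0, 0, 0, 0, -0.11],
  [0, 0, 0, 0, 0, -0.11],
  [0, 0, 0, 0, 0, 0],
  [0, 0, 0, 0, 0, 0],
])

```text
time_s: 25.55
eef_pos: [479.5, 325.5, 235.2]
ee_rot: [-0.0, -0.13, 0.992, 0.0]
wrist_force: [0.5, -0.9, 0.4]
grip_width: 38.1
grasp_force: 0.0
```

Create see.py:
```python
from h import *
to([641.3,-5,160],.266)
im=env.capture("top"); g=im.mean(2)
# cover plate on the mat: plate grey vs mat grey, rendered corners
for z,P in((7,[(480,325)]),):
    u=w2px("top",[[480+62*a*.999-62*b*.045,325+62*a*.045+62*b*.999,z] for a,b in((1,1),(1,-1),(-1,-1),(-1,1))]); print(u.round(1).tolist())
for r in range(190,290,6): print(r,g[r,84:192:4].astype(int).tolist())
```

```bash
python3 see.py
```

```text
t 25.55 pos [479.5 325.5 235.2] d(tool now) [ -71.2 -361.1   75. ] |d in goal axes| [ -69.2 -361.4   75.2] rot [ 0.    -0.001 -0.005] F [ 0.5 -0.9  0.4] w 38.1 0.0
[[118.3, 216.8], [165.4, 213.8], [167.1, 261.3], [119.2, 264.5]]
190 [16, 17, 18, 11, 22, 15, 19, 21, 16, 18, 24, 19, 17, 19, 24, 20, 23, 23, 10, 25, 21, 19, 17, 21, 11, 15, 15]
196 [17, 18, 22, 22, 13, 14, 21, 13, 17, 22, 20, 20, 14, 14, 23, 13, 16, 32, 49, 42, 80, 164, 149, 137, 36, 19, 12]
202 [154, 127, 190, 103, 118, 122, 121, 117, 121, 123, 127, 122, 127, 127, 126, 126, 123, 129, 118, 132, 141, 138, 134, 130, 53, 14, 15]
208 [124, 127, 200, 62, 120, 119, 118, 75, 88, 126, 125, 73, 61, 53, 65, 
[... 924 characters left out ...]
, 120, 54, 51, 48, 70, 62, 64, 62, 62, 65, 70, 120, 125, 115, 106, 109, 100, 98, 102, 127, 9, 17]
262 [42, 34, 33, 16, 120, 122, 99, 56, 57, 58, 60, 60, 57, 57, 24, 28, 66, 117, 120, 132, 145, 120, 125, 125, 130, 14, 23]
268 [47, 39, 31, 121, 110, 124, 100, 108, 48, 67, 60, 53, 51, 54, 50, 55, 54, 76, 108, 107, 138, 131, 126, 128, 125, 16, 16]
274 [48, 42, 32, 39, 123, 121, 118, 100, 106, 79, 58, 55, 56, 57, 54, 54, 58, 57, 106, 109, 112, 131, 123, 129, 121, 26, 18]
280 [48, 47, 35, 27, 120, 126, 122, 121, 124, 116, 73, 55, 51, 56, 59, 65, 60, 58, 58, 110, 44, 27, 39, 15, 9, 13, 20]
286 [52, 46, 40, 38, 30, 14, 15, 19, 11, 26, 13, 15, 12, 13, 14, 11, 20, 17, 12, 9, 22, 12, 11, 15, 15, 9, 18]
```

>>> send_path([
  [-9, -45, 0, 0, 0, 0],
  [-9, -45, 0, 0, 0, 0],
  [-9, -46, 0, 0, 0, 0],
  [-9, -46, 0, 0, 0, 0],
  [-9, -46, 0, 0, 0, 0],
  [-9, -46, 0, 0, 0, 0],
  [-9, -46, 0, 0, 0, 0],
  [-8, -41, 0, 0, 0, 0],
])

```text
time_s: 26.4
eef_pos: [642.8, -6.8, 234.6]
ee_rot: [-0.001, -0.13, 0.992, -0.0]
wrist_force: [0.2, -0.2, 0.4]
grip_width: 38.4
grasp_force: 0.0
```

>>> send_path([
  [0, 0, 0, 0, 0, 0],
  [0, 0, 0, 0, 0, 0],
  [0, 0, 0, 0, 0, 0],
])

```text
time_s: 26.7
eef_pos: [641.7, -2.5, 234.5]
ee_rot: [-0.001, -0.132, 0.991, 0.001]
wrist_force: [-0.3, 1.0, -0.3]
grip_width: 38.2
grasp_force: 0.0
```

Run:
```python
from h import *
to([641.3,-5,160],.266)
g=cv2.GaussianBlur(env.capture("top").mean(2).astype(np.float32),(0,0),.7)
w=lambda x,y,z:w2px("top",[[x,y,z]])[0]
def prof(a,b,z,n=41):
    t=np.linspace(0,1,n); P=np.array([[a[0]+(b[0]-a[0])*k,a[1]+(b[1]-a[1])*k,z] for k in t]); u=w2px("top",P).astype(np.float32)
    return cv2.remap(g,u[:,0].reshape(1,-1),u[:,1].reshape(1,-1),cv2.INTER_LINEAR)[0].astype(int).tolist()
print("along y 230..400 @x=440",prof((440,230),(440,400),7)); print("along y @x=520",prof((520,230),(520,400),7)); print("rib y 300..350",prof((480,295),(480,355),27,25)); print("along x 400..580 @y=300",prof((390,300),(580,300),7))
```

```text
t 26.7 pos [641.7  -2.5 234.5] d(tool now) [ 0.9 -2.4 74.5] |d in goal axes| [ 1.1 -2.3 74.5] rot [ 0.002 -0.002 -0.001] F [-0.3  1.  -0.3] w 38.2 0.0
along y 230..400 @x=440 [139, 138, 139, 139, 138, 138, 135, 132, 125, 146, 149, 150, 149, 149, 149, 149, 148, 149, 149, 147, 147, 147, 146, 146, 146, 145, 145, 146, 145, 144, 143, 142, 142, 142, 142, 142, 144, 128, 121, 126, 125]
along y @x=520 [135, 137, 136, 137, 137, 135, 135, 136, 128, 127, 150, 150, 148, 148, 147, 146, 147, 147, 145, 146, 147, 146, 145, 145, 146, 145, 144, 143, 142, 142, 143, 142, 142, 142, 140, 141, 141, 142, 135, 126, 126]
rib y 300..350 [148, 148, 147, 147, 148, 148, 147, 142, 121, 91, 87, 116, 142, 144, 138, 136, 140, 143, 144, 144, 144, 144, 144, 145, 144]
along x 400..580 @y=300 [134, 134, 133, 135, 134, 133, 137, 148, 149, 148, 148, 149, 148, 147, 147, 149, 148, 148, 148, 148, 148, 148, 147, 147, 147, 147, 148, 148, 147, 146, 148, 152, 144, 133, 133, 133, 132, 131, 131, 132, 131]
```

The cover lies flat on the mat, centred near (483,327), clear of the tool. Now the vial.

>>> send_path([
  [1, -2.4, 30, 0, 0, 0],
  [0, 0, 30, 0, 0, 0],
  [0, 0, 14, 0, 0, 0],
  [0, 0, 0, 0, 0, 0],
  [0, 0, 0, 0, 0, 0],
  [0, 0, 0, 0, 0, 0],
])

```text
time_s: 27.35
eef_pos: [642.9, -6.5, 162.7]
ee_rot: [0.001, -0.132, 0.991, 0.0]
wrist_force: [0.3, -0.8, 0.0]
grip_width: 38.2
grasp_force: 0.0
```

Run:
```python
from h import *
to([641.3,-5,88],.266)
```

```text
t 27.35 pos [642.9  -6.5 162.7] d(tool now) [ 1.3  1.9 74.7] |d in goal axes| [ 1.1  1.9 74.7] rot [-0.     0.002 -0.002] F [ 0.3 -0.8  0. ] w 38.2 0.0
```

>>> send_path([
  [1, 1.5, 0, 0, 0, 0],
  [0, 0, 0, 0, 0, 0],
  [0, 0, 12, 0, 0, 0],
  [0, 0, 12, 0, 0, 0],
  [0, 0, 12, 0, 0, 0],
  [0, 0, 0, 0, 0, 0],
  [0, 0, 0, 0, 0, 0],
])

```text
time_s: 28.05
eef_pos: [640.1, -5.7, 124.1]
ee_rot: [-0.001, -0.131, 0.991, 0.0]
wrist_force: [0.3, -0.2, 0.5]
grip_width: 37.9
grasp_force: 0.0
```

```bash
python3 -c "
from h import *
to([641.3,-5,88],.266)"
```

```text
t 28.05 pos [640.1  -5.7 124.1] d(tool now) [-1.5  0.4 36.1] |d in goal axes| [-1.4  0.4 36.1] rot [ 0.001 -0.002 -0.002] F [ 0.3 -0.2  0.5] w 37.9 0.0
```

>>> send_path([
  [0, 0, 8, 0, 0, 0],
  [0, 0, 8, 0, 0, 0],
  [0, 0, 8, 0, 0, 0],
  [0, 0, 0, 0, 0, 0],
  [0, 0, 0, 0, 0, 0],
])

```text
time_s: 28.55
eef_pos: [640.2, -5.7, 100.6]
ee_rot: [-0.001, -0.131, 0.991, 0.0]
wrist_force: [0.5, 0.2, 0.0]
grip_width: 38.2
grasp_force: 0.0
```

```bash
python3 -c "
from h import *
to([641.3,-5,88],.266)"
```

```text
t 28.55 pos [640.2  -5.7 100.6] d(tool now) [-1.2  0.4 12.6] |d in goal axes| [-1.2  0.4 12.6] rot [ 0.001 -0.001 -0.002] F [0.5 0.2 0. ] w 38.2 0.0
```

>>> send_path([
  [-1, 0.4, 6, 0, 0, 0],
  [0, 0, 6, 0, 0, 0],
  [0, 0, 0, 0, 0, 0],
  [0, 0, 0, 0, 0, 0],
])

```text
time_s: 28.95
eef_pos: [641.1, -5.0, 88.7]
ee_rot: [-0.001, -0.131, 0.991, 0.0]
wrist_force: [-0.2, -0.2, -0.5]
grip_width: 38.2
grasp_force: 0.0
```

>>> send_path([
  [0, 0, 0, 0, 0, 0],
  [0, 0, 0, 0, 0, 0],
  [0, 0, 0, 0, 0, 0],
  [0, 0, 0, 0, 0, 0],
  [0, 0, 0, 0, 0, 0],
  [0, 0, 0, 0, 0, 0],
  [0, 0, 0, 0, 0, 0],
], finger_gap=15)

```text
time_s: 29.65
eef_pos: [641.5, -5.1, 89.2]
ee_rot: [-0.0, -0.131, 0.991, 0.0]
wrist_force: [0.7, -1.5, 2.9]
grip_width: 21.4
grasp_force: 29.9
```

```bash
python3 -c "
from h import *
to([641.3,-5,88],.266)"
```

```text
t 29.65 pos [641.5  -5.1  89.2] d(tool now) [0.1 0.2 1.2] |d in goal axes| [0.1 0.2 1.2] rot [ 0.    -0.    -0.002] F [ 0.7 -1.5  2.9] w 21.4 29.9
```

>>> send_path([
  [0, 0, -5, 0, 0, 0],
  [0, 0, -10, 0, 0, 0],
  [0, 0, -20, 0, 0, 0],
  [0, 0, -30, 0, 0, 0],
  [0, 0, -35, 0, 0, 0],
  [0, 0, -20, 0, 0, 0],
  [0, 0, 0, 0, 0, 0],
  [0, 0, 0, 0, 0, 0],
])

```text
time_s: 30.45
eef_pos: [641.2, -4.8, 209.3]
ee_rot: [-0.0, -0.132, 0.991, 0.0]
wrist_force: [-0.0, 1.1, -0.2]
grip_width: 21.3
grasp_force: 29.9
```

```bash
python3 -c "
from h import *
to([541,-357.5,208],.266)"
```

```text
t 30.45 pos [641.2  -4.8 209.3] d(tool now) [ 188.7 -314.4    1.1] |d in goal axes| [ 189.4 -314.     1.3] rot [ 0.001 -0.    -0.002] F [-0.   1.1 -0.2] w 21.3 29.9
```

>>> send_path([
  [8, -14, 0, 0, 0, 0],
  [16, -27, 0, 0, 0, 0],
  [20, -34, 0, 0, 0, 0],
  [22, -36, 0, 0, 0, 0],
  [22, -36, 0, 0, 0, 0],
  [22, -36, 0, 0, 0, 0],
  [22, -36, 0, 0, 0, 0],
  [22, -36, 0, 0, 0, 0],
])

```text
time_s: 31.25
eef_pos: [556.7, -293.8, 207.5]
ee_rot: [-0.002, -0.131, 0.991, 0.001]
wrist_force: [0.1, -0.1, 0.4]
grip_width: 21.0
grasp_force: 29.9
```

>>> send_path([
  [18, -30, 0, 0, 0, 0],
  [11, -18, 0, 0, 0, 0],
  [6, -11, 0, 0, 0, 0],
  [0, 0, 0, 0, 0, 0],
  [0, 0, 0, 0, 0, 0],
  [0, 0, 0, 0, 0, 0],
])

```text
time_s: 31.85
eef_pos: [541.5, -355.5, 208.6]
ee_rot: [-0.0, -0.133, 0.991, 0.001]
wrist_force: [0.3, 0.6, -0.3]
grip_width: 20.9
grasp_force: 29.9
```

```bash
python3 -c "
from h import *
to([541,-357.5,88],.266)"
```

```text
t 31.85 pos [ 541.5 -355.5  208.6] d(tool now) [  0.9  -2.  120.6] |d in goal axes| [  1.   -1.8 120.6] rot [ 0.002 -0.     0.   ] F [ 0.3  0.6 -0.3] w 20.9 29.9
```

>>> send_path([
  [1, -2, 15, 0, 0, 0],
  [0, 0, 30, 0, 0, 0],
  [0, 0, 30, 0, 0, 0],
  [0, 0, 20, 0, 0, 0],
  [0, 0, 10, 0, 0, 0],
  [0, 0, 5, 0, 0, 0],
  [0, 0, 0, 0, 0, 0],
  [0, 0, 0, 0, 0, 0],
])

```text
time_s: 32.65
eef_pos: [540.9, -359.9, 99.9]
ee_rot: [0.0, -0.132, 0.991, -0.0]
wrist_force: [-0.3, 0.5, -0.1]
grip_width: 20.8
grasp_force: 29.9
```

>>> send_path([
  [0, 0, 3, 0, 0, 0],
  [0, 0, 3, 0, 0, 0],
  [0, 0, 0, 0, 0, 0],
  [0, 0, 0, 0, 0, 0],
])

```text
time_s: 33.05
eef_pos: [540.2, -359.6, 93.0]
ee_rot: [-0.0, -0.131, 0.991, 0.0]
wrist_force: [0.2, -0.6, 0.1]
grip_width: 21.5
grasp_force: 29.9
```

>>> send_path([
  [0, 0, 2, 0, 0, 0],
  [0, 0, 0, 0, 0, 0],
  [0, 0, 0, 0, 0, 0],
])

```text
time_s: 33.35
eef_pos: [540.2, -359.6, 90.9]
ee_rot: [-0.0, -0.131, 0.991, 0.0]
wrist_force: [0.4, -1.0, -0.4]
grip_width: 20.8
grasp_force: 29.9
```

>>> send_path([
  [0, 0, 1.5, 0, 0, 0],
  [0, 0, 0, 0, 0, 0],
  [0, 0, 0, 0, 0, 0],
])

```text
time_s: 33.65
eef_pos: [540.2, -359.6, 89.4]
ee_rot: [-0.0, -0.131, 0.991, 0.0]
wrist_force: [-1.0, 0.0, -0.9]
grip_width: 20.9
grasp_force: 29.9
```

>>> send_path([
  [0, 0, 0.8, 0, 0, 0],
  [0, 0, 0, 0, 0, 0],
  [0, 0, 0, 0, 0, 0],
])

```text
time_s: 33.95
eef_pos: [540.2, -359.6, 88.6]
ee_rot: [-0.0, -0.131, 0.991, 0.0]
wrist_force: [0.8, -0.3, -0.4]
grip_width: 21.3
grasp_force: 29.9
```

>>> send_path([
  [0, 0, 0.6, 0, 0, 0],
  [0, 0, 0, 0, 0, 0],
  [0, 0, 0, 0, 0, 0],
])

```text
time_s: 34.25
eef_pos: [540.3, -359.6, 88.2]
ee_rot: [-0.0, -0.131, 0.991, 0.0]
wrist_force: [-0.6, 0.7, 0.6]
grip_width: 20.9
grasp_force: 29.9
```

>>> send_path([
  [0, 0, 0.6, 0, 0, 0],
  [0, 0, 0, 0, 0, 0],
  [0, 0, 0, 0, 0, 0],
])

```text
time_s: 34.55
eef_pos: [540.4, -359.7, 88.2]
ee_rot: [-0.0, -0.131, 0.991, 0.0]
wrist_force: [-0.3, 0.5, 5.2]
grip_width: 21.4
grasp_force: 30.0
```

>>> send_path([
  [0, 0, 0.4, 0, 0, 0],
  [0, 0, 0, 0, 0, 0],
  [0, 0, 0, 0, 0, 0],
])

```text
time_s: 34.85
eef_pos: [540.4, -359.7, 88.1]
ee_rot: [-0.0, -0.131, 0.991, 0.0]
wrist_force: [-0.9, 1.9, 7.7]
grip_width: 21.0
grasp_force: 30.0
```

The vial is standing on the pan. Release, retreat and check.

>>> send_path([
  [0, 0, -0.6, 0, 0, 0],
  [0, 0, 0, 0, 0, 0],
])

```text
time_s: 35.05
eef_pos: [540.3, -359.7, 88.2]
ee_rot: [-0.0, -0.131, 0.991, 0.0]
wrist_force: [-1.3, 1.1, 5.9]
grip_width: 20.9
grasp_force: 30.0
```

>>> send_path([
  [0, 0, 0, 0, 0, 0],
  [0, 0, 0, 0, 0, 0],
  [0, 0, 0, 0, 0, 0],
  [0, 0, 0, 0, 0, 0],
  [0, 0, -5, 0, 0, 0],
  [0, 0, -15, 0, 0, 0],
  [0, 0, -30, 0, 0, 0],
  [0, 0, -40, 0, 0, 0],
], finger_gap=50)

```text
time_s: 35.85
eef_pos: [539.4, -359.1, 178.2]
ee_rot: [-0.001, -0.131, 0.991, 0.001]
wrist_force: [0.4, 0.9, 0.6]
grip_width: 49.9
grasp_force: 0.0
```

>>> send_path([
  [0, 0, -45, 0, 0, 0],
  [30, 0, 0, 0, 0, 0],
  [40, 0, 0, 0, 0, 0],
  [40, 0, 0, 0, 0, 0],
  [30, 0, 0, 0, 0, 0],
  [0, 0, 0, 0, 0, 0],
  [0, 0, 0, 0, 0, 0],
  [0, 0, 0, 0, 0, 0],
])

```text
time_s: 36.65
eef_pos: [406.6, -395.6, 223.4]
ee_rot: [0.0, -0.132, 0.991, -0.0]
wrist_force: [0.6, 1.5, -0.3]
grip_width: 49.9
grasp_force: 0.0
```

Run:
```python
from h import *
im=env.capture("top").mean(2); a,b=w2px("top",[[540.4,-359.7,107],[541,-359,55]]); print(a,b)
u,v=int(round(a[0])),int(round(a[1]))
print(im[v-9:v+10,u-11:u+12].astype(int))
```

```text
[414.97365484 207.00699365] [407.2186438  208.79243973]
[[208 209 213 211 204 211 211 215 211 213 213 212 212 214 213 212 213 210
  211 210 215 231 243]
 [210 208 208 207 210 209 211 208 208 213 211 211 209 212 211 215 209 213
  210 211 210 219 235]
 [205 209 205 206 207 205 209 207 211 206 210 212 212 206 208 210 207 207
  209 206 208 207 225]
 [202 204 205 203 202 209 200 207 204 207 209 208 206 208 208 209 209 207
  210 204 208 205 208]
 [209 213 210 212 212 211 214 215 214 215 208 213 212 215 211 210 214 211
  210 212 213 209 212]
 [216 218 217 213 210 214 213 208 211 197 133 155 174 214 218 213 209 211
  208 210 207 205 205]
 [205 208 200 196 195 19
[... 537 characters left out ...]
212 211 214 209 214]
 [ 75  77  75  73  92 123  40   3  25  28  30  34  31  81 166 221 221 218
  217 216 217 214 216]
 [ 81  71  76  73  71  89 100  49  32  31  47  71 102 159 222 224 220 216
  215 215 216 214 217]
 [ 92  67  73  77  78  94 128 149 133 132 143 196 222 216 218 212 211 208
  210 213 205 212 209]
 [167 110 117 136 131 142 155 176 216 218 215 213 212 207 207 208 210 208
  210 209 204 210 207]
 [189 180 181 181 180 178 185 193 211 210 211 210 212 211 207 214 209 206
  209 210 206 209 209]
 [211 210 192 188 190 196 212 215 219 211 211 211 214 212 213 212 214 215
  212 212 214 213 210]
 [215 215 215 211 214 215 212 213 215 213 213 212 215 211 213 212 213 212
  209 212 213 210 213]]
```

The round cap shows where a standing vial's should be, so the vial is upright on the pan. Handing in.

```bash
python3 -c "
from cell import env
print(env.close_job())"
```

```text
the job is handed in; nothing more can be done
None
```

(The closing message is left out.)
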